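Set the recipe stand's leg to its length mark and shut the cam lever

TASK

The recipe stand lies on its front. Take its grey spring-loaded leg by the finger wall, slide it out until its pointer stands at the middle of the red mark, orange cam lever still open, and with the leg held there squeeze the lever fully shut against it, gently: never more than 45 N on lever or wall, and the leg must not slip off the mark. Finish while still holding the leg there, wall and shut lever pinched between the fingers; do not shift the mark, and leave the other things alone.

Things in the scene. Friction and masses are not known exactly. Their poses are not given: they have to be found in the camera images.
- recipe_stand: Fixed light-wood recipe stand lying flat: board 300 (its x) x 110 (its y) x 10 mm thick, with a 26 mm high, 12 mm thick ledge across the -x end. Origin at the centre of the underside; z up. A rail, 22 mm wide, runs along x in the middle (y = 0). The leg slides along +x. A white scale strip with black ticks lies at y = -43 mm, its top at z = 13 mm.
- leg_slide (a joint): Slide of the grey leg along the stand's +x, in m: 0 = fully in (as it starts), 0.115 = fully out. A spring draws it back in with 2 N at 0 rising to 2.9 N at 0.115; it slips back when let go. The leg: sleeve 70 (x) x 36 (y) mm, top at z = 34 mm, with the finger wall and the lever standing on it, and towards +x a bar that carries the pointer and a black rubber foot (end of the foot 132 mm from point leg_grip in +x).
- leg_grip (a point): Point on the leg's centre line (stand y = 0), at z = 50 mm, midway along the finger wall. Moves with the leg; axes as the stand's. At leg value 0 it is at stand x = -85 mm.
- leg_pointer (a point): Tip of the leg's black pointer with a white line, 85 mm in +x and 33 mm in -y from leg_grip, at z = 27.5 mm.
- mark_band (a point): Centre of the top of the red length mark, a clip 12 mm long (x) x 18 mm on the scale, top at z = 17 mm; axes as the stand's. Lies somewhere between stand x = 35 and 95 mm; the leg is set when pointer and mark have the same stand x. Friction of 4 N holds it; it can pass under the pointer untouched.
- sliding_leg: The grey leg itself with its finger wall, an upright grey wall fixed on the sleeve, 56 mm long in x, z = 34 to 64 mm. Its outer face, which a finger pad presses, lies 20 mm in -y from leg_grip, between two end ribs 46 mm apart that stand out 6 mm further; so a finger up to 40 mm wide fits between them. Origin on the leg's centre line at the underside of the stand.
- cam_lever: Arm of the orange cam lever, 8 mm thick, z = 35 to 63 mm, that swings level about an upright pivot at 32 mm in -x and 14 mm in +y from leg_grip; it reaches 58 mm from the pivot in +x when shut, and its outer face then lies 20 mm in +y from leg_grip (so wall and shut lever are 40 mm over all; open, about 62 mm at the lever's end and 59 mm at 11 mm in +x of leg_grip). Origin on the pivot at the underside of the stand; its x axis points along the arm.
- lever_hinge (a joint): Lever angle in rad: 0.45 = open (as it starts, sprung open, its end swung out to +y), 0 = fully shut, parallel to the wall. A spring of 0.13 Nm when open, 0.35 Nm when shut, opens it again when released (3 N to 8 N at 43 mm from the pivot).
- spice_green: dark green spice jar with black cap, 44x44x107 mm, standing loose on the worktop; leave alone. Origin at the centre of its underside.
- spice_orange: orange-brown spice jar with black cap, 44x44x107 mm, standing loose on the worktop; leave alone. Origin at the centre of its underside.
- salt_shaker: clear and grey salt shaker, 44x44x90 mm, standing loose on the worktop; leave alone. Origin at the centre of its underside.
- kitchen_timer: white round kitchen timer with red grip, 68x68x54 mm, standing loose on the worktop; leave alone. Origin at the centre of its underside.
- mug: cream mug with a dark red band and a handle, 82x115x95 mm, standing loose on the worktop; leave alone. Origin at the centre of its underside.
- lemon: yellow lemon, 78x55x56 mm, standing loose on the worktop; leave alone. Origin at the centre of its underside.
- coffee_pod: dark blue coffee pod, 50x50x44 mm, standing loose on the worktop; leave alone. Origin at the centre of its underside.

How it is judged:
By the outcome, as a careful person would: the job done as asked, in the order asked, and still so for the second after the job is handed in, while the arm keeps its last pose, push and grip.
It also fails if it takes over 42 s, if anything falls off the work surface, if the arm or the gripper's body presses on something with over 40 N, if the wrist force passes 120 N, or if a joint passes its speed limit or range.

ROBOT

A 6-joint arm with a two-finger parallel gripper is mounted at the origin on a cart in front of the work surface, level with it; the furniture and walls round the work are solid. World frame = base frame: x ahead of the robot, y to its left, z up, the work surface at z = 0. Lengths are in mm, angles in rad, forces in N, time in s.
With the tool pointing down it reaches from about 300 to 775 mm from the base axis. Payload 14.6 kg.
Tool frame: the origin (TCP) lies on the centre line of the jaws, within the pads' length; the fingertips stand 22 mm ahead of it and the grasp point (between the pads) lies 3 mm ahead of it (manip.tcp_to_tips is the distance from the TCP to the fingertips, in mm); z points along the fingers, y is the direction in which the jaws open and shut (so a half turn about z gives the same grasp; the last joint's range is limited). The gripper opens to 94 mm and grips with 3 to 60 N. Pads are 16 mm wide; open, the fingers measure 119 mm over their backs; the gripper's body (75 mm by 177 mm) begins 78 mm behind the grasp point.
Start: joints at [-0.067, 0.3, 1.521, -0, 1.321, -0.067], TCP at [549.99, -0.002, 227.446] pointing down, gripper open.
Joint ranges: [-3.03, 3.03], [-0.79, 2.21], [0.23, 2.52], [-1.04, 4.18], [0, 3.07], [-2.55, 2.55]. Speed limits (rad/s): [2.22, 2.22, 2.57, 3.14, 3.14, 3.14].

INTERFACE

Orientations are given as [roll, pitch, yaw] about the fixed x, y, z axes, in that order (R = Rz(yaw) Ry(pitch) Rx(roll)).
In Python, from cell import manip, vision, workorder gives the robot as it stands.
- The arm moves only by the tool carry_out, never from a script. Its argument "deltas" is a list of rows, each a list of 3 entries, a list of its own where there are three numbers: the shift along the tool's x, y, z in cm, then the turn about the tool's z in degrees, then the opening, from 0 (shut) to 1 (fully open). A call has 1 to 20 rows; each row shifts and turns the commanded pose from where the row before left it, along the tool's axes as they then stand; what a row does not reach is not made up. A row lasts 1/12 s, in which the tool goes at most 41.7 mm and 7.16 degrees, less where a joint would pass 70% of its speed; a pose out of reach is approached as far as the arm can. A call with a gripper value outside its range is refused whole. The fingers move at their own pace and stop on an object; "grip_force" is the grip in N (left out, the last holds). Time passes only in rows, so rows that do not move let the fingers close. It gives the time, the measured TCP pose, the force and the opening at its end, in the units of the state.
- manip.read_state(): the state, without advancing time (a new reading comes with each control period).
- vision.camera(name): name is "scene" or "side" or "wrist"; returns (picture, depth): 480x640x3 uint8, red, green, blue; 480x640 float32, mm along the optical axis (not along the pixel's ray), 0 where there is no reading.
- vision.calibration(name): a dict with "mtx" (3x3 intrinsics, pixels), "eye" and "orientation" of the camera in the world. Camera axes: x right, y down, z forward; pixel columns grow to the right and rows downward; lengths in mm; the calibration is good to about 2 mm. A picture is of the moment at which its call begins: read the wrist's pose just before it. calibration takes no time and is no camera call; for the wrist camera it gives the pose at the moment of the call.
- workorder.sign_off(): hands the job in, once; it reports no verdict.
The state is a dict: "clock": time; "joints": joint angles; "qd": joint speeds; "effort": joint torques, N m; "eef_pos": TCP position; "eef_rot": TCP orientation; "wrist_force": force on the tool from outside, world axes, zero at the start; "moment": the same for the moment, N m; "finger_gap": finger opening in mm.
Only numpy, scipy, OpenCV 4.12 (cv2) and the standard library are available. Lean on these libraries where they do the work, as an engineer would, in place of code of your own. Each camera call takes 0.05 s, during which the arm holds its last target.

## Working session

There is one attempt and no reset: what is moved stays moved. The work goes in short steps, Python scripts to look and compute and a tool call to move; the robot and the scene stay as the last step left them, time stands still between calls to the robot, and variables do not carry over. Pictures are saved under pics/ and viewed, and the job is handed in when it is done.

Besides the shell and the picture viewer there is one more tool, called after "Call:" as a command line: name --argument value ..., lists and objects as JSON in quotes. carry_out: Moves the arm, as the interface text tells. Its arguments: {"type":"object","properties":{"deltas":{"type":"array","items":{"type":"array"}},"grip_force":{"type":"number"}},"required":["deltas"]}

```bash
ls; mkdir -p pics; python3 - <<'E'
from cell import manip, vision, workorder
import cv2, numpy as np
print(manip.read_state())
for n in ("scene","side","wrist"):
    p,d=vision.camera(n); c=vision.calibration(n); print(n,c)
    cv2.imwrite(f"pics/{n}0.png",p[:,:,::-1]); np.savez(f"pics/{n}0.npz",p=p,d=d,mtx=c["mtx"],eye=c["eye"],o=np.array(c["orientation"]))
E
```

```text
pics
{'clock': 0.0, 'joints': array([-6.66285735e-02,  3.00475350e-01,  1.52158031e+00,  2.13523626e-05,
        1.32068573e+00, -6.65738967e-02]), 'qd': array([ 3.03307988e-05,  5.28387285e-05,  1.53259528e-03, -3.25655482e-03,
        1.92178615e-03, -1.64834622e-03]), 'effort': array([-1.53750298e-03, -5.31805658e+01, -3.52735734e+01,  7.07558286e-02,
        2.43994006e-02, -4.79655944e-05]), 'eef_pos': array([5.49766496e+02, 2.08743900e-03, 2.26884307e+02]), 'eef_rot': array([-3.14044784e+00, -9.70552129e-05,  1.57073630e+00]), 'wrist_force': array([ 0.12750575, -0.3380978 , -0.27147842]), 'moment': array([-0.01442557,  0.00316744, -0.03381672]), 'finger_gap': 94.08863981317671}
scene {'mtx': array([[613.18120375,   0.        , 313.90224305],
       [  0.        , 613.18120375, 244.25585503],
       [  0.        ,   0.        ,   1.        ]]), 'eye': array([-818.37755346, -929.23427993, 1107.21995979]), 'orientation': array([-2.15794498,  0.01455656, -0.96538944])}
side {'mtx': array([[549.9795348 ,   0.        , 319.90634146],
       [  0.        , 549.9795348 , 238.65142109],
       [  0.        ,   0.        ,   1.        ]]), 'eye': array([ -18.6018903 , 1277.15300396,  737.06435473]), 'orientation': array([-2.03620987,  0.02059837, -2.78886604])}
wrist {'mtx': array([[330.47448803,   0.        , 317.57092229],
       [  0.        , 330.47448803, 237.61272495],
       [  0.        ,   0.        ,   1.        ]]), 'eye': array([549.61142598,  78.08486944, 383.65551082]), 'orientation': array([2.86799540e+00, 1.22835776e-03, 9.11453453e-04])}
```

View pics/scene0.png

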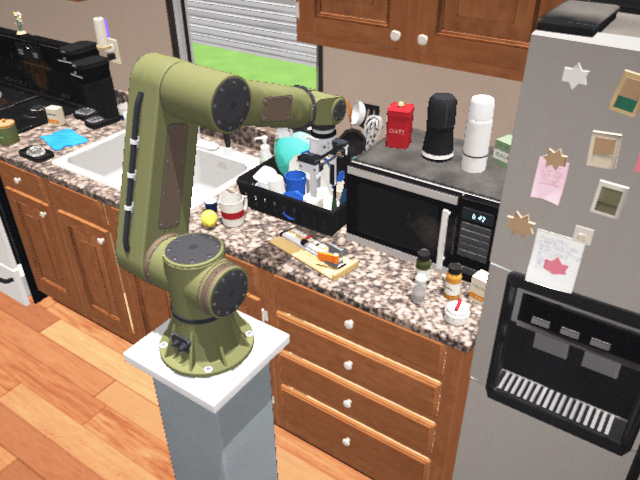

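View pics/side0.png

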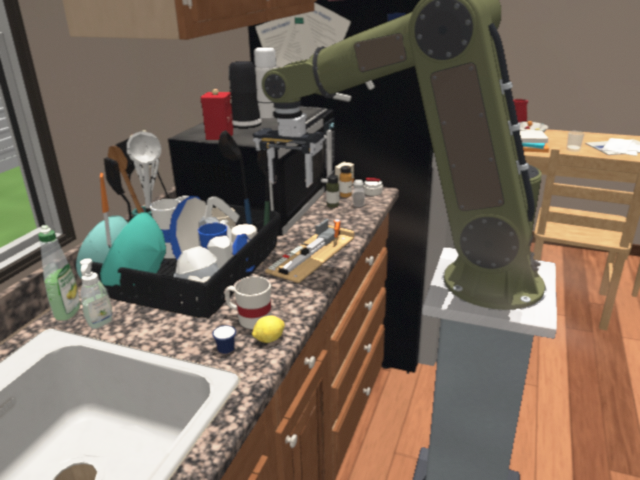

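View pics/wrist0.png

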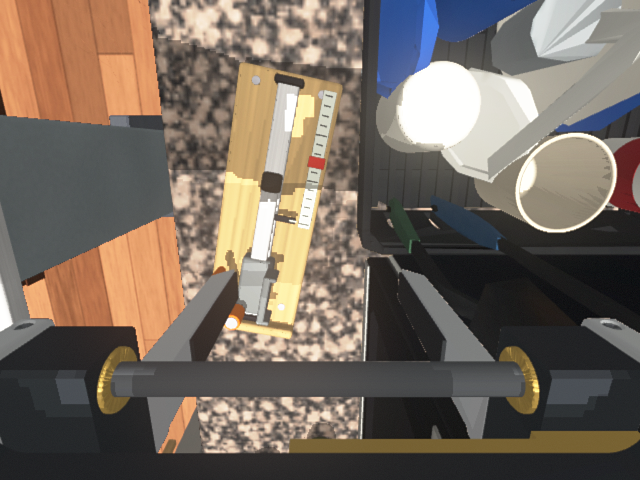

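The wrist view shows the stand (tan board), with the scale on the right at about x 300-335, red mark at about (316,163), pointer near (287,218), and wall and lever near (265,295)/(232,315). I'll enlarge it.

```bash
cat > h.py <<'E'
import numpy as np, cv2
from scipy.spatial.transform import Rotation as R
def load(n):
    z=np.load(f"pics/{n}.npz"); return z
def ray(z,u,v):
    r=R.from_euler('xyz',z['o']).as_matrix()@np.array([(u-z['mtx'][0,2])/z['mtx'][0,0],(v-z['mtx'][1,2])/z['mtx'][1,1],1.]); return r
def atz(z,u,v,h):
    r=ray(z,u,v); return z['eye']+r*(h-z['eye'][2])/r[2]
def dep(z,u,v):
    return z['eye']+ray(z,u,v)*z['d'][int(round(v)),int(round(u))]
def snap(n,cam="wrist"):
    from cell import manip,vision
    c=vision.calibration(cam); p,d=vision.camera(cam)
    np.savez(f"pics/{n}.npz",p=p,d=d,mtx=c["mtx"],eye=c["eye"],o=np.array(c["orientation"]))
    cv2.imwrite(f"pics/{n}.png",p[:,:,::-1]); return load(n)
def crop(n,u0,u1,v0,v1,s,out):
    p=load(n)['p'][v0:v1,u0:u1,::-1]; cv2.imwrite(f"pics/{out}.png",cv2.resize(p,None,fx=s,fy=s,interpolation=cv2.INTER_CUBIC))
E
python3 - <<'E'
from h import *
crop("wrist0",200,370,50,200,4,"c1"); crop("wrist0",200,370,190,340,4,"c2")
z=load("wrist0")
# board top z=10 points
P=np.array([dep(z,u,v) for v in range(50,345) for u in range(190,365) if z['d'][v,u]>0])
m=(P[:,2]>5)&(P[:,2]<14); r=cv2.minAreaRect(P[m][:,:2].astype(np.float32)); print(r, cv2.boxPoints(r)); print(np.histogram(P[:,2],bins=range(-10,90,4)))
E
```

```text
((493.0287780761719, 8.596450805664062), (290.3412170410156, 110.04325866699219), 78.4535140991211) [[ 410.06287 -122.623  ]
 [ 517.8791  -144.64958]
 [ 575.9947   139.8159 ]
 [ 468.17847  161.84248]]
(array([    0,   842, 22955,   107, 11488,  4860,   363,  2198,   818,
         343,  2214,   500,   124,    71,    73,    70,    72,   137,
         500,     0,     0,     0,     0,     0]), array([-10,  -6,  -2,   2,   6,  10,  14,  18,  22,  26,  30,  34,  38,
        42,  46,  50,  54,  58,  62,  66,  70,  74,  78,  82,  86]))
```

View pics/c1.png

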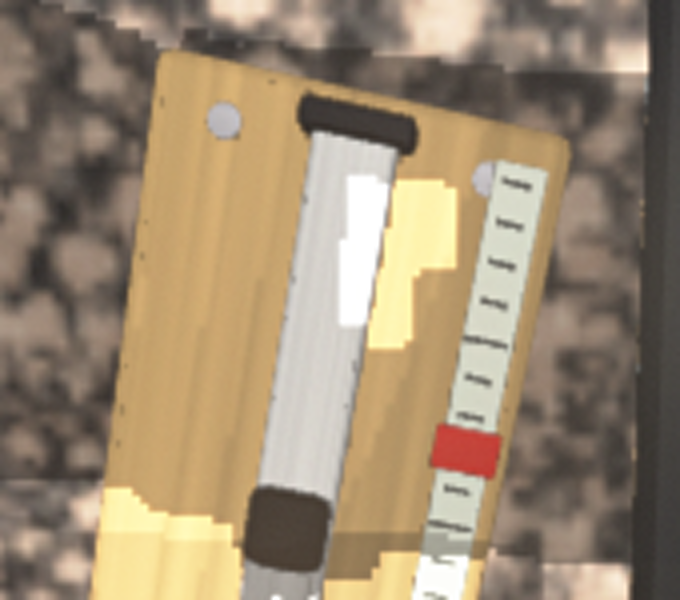

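View pics/c2.png

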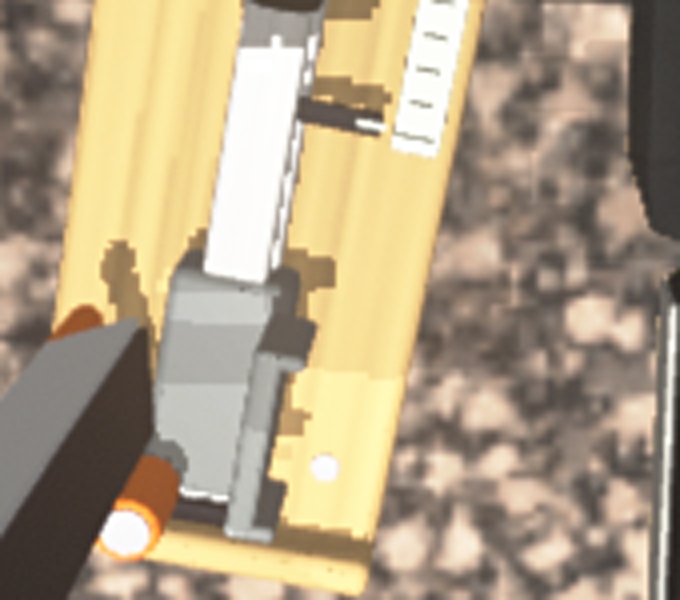

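```bash
cat >> h.py <<'E'
YAW=np.deg2rad(78.45); C=np.array([492.05,3.87])
EX=np.array([np.cos(YAW),np.sin(YAW)]); EY=np.array([-EX[1],EX[0]])
def st(p): q=np.asarray(p)[:2]-C; return np.round([q@EX,q@EY,p[2]],2)
E
python3 - <<'E'
from h import *
z=load("wrist0"); p=z['p'].astype(int)
m=(p[...,0]>150)&(p[...,1]<70)&(p[...,2]<70); m[:130]=0;m[200:]=0;m[:,:290]=0;m[:,350:]=0
v,u=np.where(m); print(u.mean(),v.mean(),len(u),"mark",atz(z,u.mean(),v.mean(),17),st(atz(z,u.mean(),v.mean(),17)), st(dep(z,u.mean(),v.mean())))
c2=lambda a,b:(200+a/4,190+b/4)
c1=lambda a,b:(200+a/4,50+b/4)
print("ptr",st(atz(z,*c2(383,126),27.5)),st(atz(z,*c2(305,107),27.5)))
print("foot end",st(atz(z,*c1(292,490),27)), st(dep(z,*c1(292,500))))
print("scale bottom end",st(atz(z,*c2(415,150),13)),"top",st(atz(z,*c1(522,165),13)))
print("board corners", [st(atz(z,*c1(a,b),10)) for a,b in ((160,52),(570,140))])
print("ledge",st(atz(z,*c2(370,590),26)),st(dep(z,*c2(355,580))))
for a,b in ((250,530),(285,340),(255,440),(275,370)): print("wall",st(atz(z,*c2(a,b),64)),st(dep(z,*c2(a,b))))
E
```

```text
316.36507936507934 162.61111111111111 126 mark [547.87155758  59.57840558  17.        ] [ 65.76 -43.54  17.  ] [ 65.8  -43.53  17.87]
ptr [ -0.51 -33.89  27.5 ] [  0.43 -11.89  27.5 ]
foot end [46.94 -0.41 27.  ] [45.54 -2.05 37.59]
scale bottom end [ -9.08 -43.93  13.  ] top [139.24 -43.45  13.  ]
board corners [array([147.17,  52.86,  10.  ]), array([148.05, -54.42,  10.  ])]
ledge [-145.21  -56.76   26.  ] [-143.53  -51.66   24.72]
wall [-109.26  -19.98   64.  ] [-110.27  -19.87   62.33]
wall [-52.87 -20.21  64.  ] [-57.09 -19.56  54.18]
wall [-82.57 -17.08  64.  ] [-82.33 -17.12  64.45]
wall [-61.7  -19.03  64.  ] [-62.19 -18.96  62.92]
```

```bash
python3 - <<'E'
from h import *
for n in ("wrist0","side0","scene0"):
    z=load(n); v,u=np.mgrid[0:480:2,0:640:2]; u=u.ravel();v=v.ravel(); d=z['d'][v,u]; k=d>0;u,v,d=u[k],v[k],d[k]
    M=z['mtx']; r=np.c_[(u-M[0,2])/M[0,0],(v-M[1,2])/M[1,1],np.ones(len(u))]*d[:,None]
    P=r@R.from_euler('xyz',z['o']).as_matrix().T+z['eye']; q=P[:,:2]-C; s=np.c_[q@EX,q@EY,P[:,2]]
    if n=="wrist0": k=(v<300); s=s[k]
    k=(abs(s[:,1])<200)&(s[:,0]>-250)&(s[:,0]<180)&(s[:,2]>20)&(s[:,2]<170); s=s[k]
    print(n)
    for a in range(-250,180,50):
        row=[]
        for b in range(-200,200,25):
            t=s[(s[:,0]>=a)&(s[:,0]<a+50)&(s[:,1]>=b)&(s[:,1]<b+25),2]; row.append(int(t.max()) if len(t) else 0)
        print(a,row)
E
```

```text
wrist0
-250 [0, 0, 0, 0, 0, 0, 0, 0, 0, 0, 0, 0, 0, 0, 0, 0]
-200 [0, 0, 0, 0, 0, 0, 0, 0, 0, 0, 0, 0, 0, 0, 0, 0]
-150 [0, 0, 0, 0, 0, 0, 0, 0, 34, 0, 0, 0, 0, 0, 0, 0]
-100 [0, 0, 74, 38, 0, 0, 61, 64, 34, 59, 0, 0, 0, 0, 0, 0]
-50 [129, 75, 127, 125, 0, 0, 30, 33, 33, 0, 0, 0, 0, 0, 0, 0]
0 [169, 116, 169, 169, 116, 0, 29, 38, 39, 0, 0, 0, 0, 0, 0, 0]
50 [138, 90, 103, 101, 116, 114, 0, 22, 22, 0, 0, 0, 0, 0, 0, 0]
100 [169, 107, 107, 108, 116, 117, 0, 25, 25, 0, 0, 0, 0, 0, 0, 0]
150 [169, 135, 107, 117, 118, 117, 0, 0, 0, 0, 0, 0, 0, 0, 0, 0]
side0
-250 [126, 169, 0, 0, 0, 0, 0, 0, 0, 0, 0, 0, 0, 0, 0, 0]
-200 [0, 169, 56, 0, 0, 0, 0, 0, 0, 0, 0, 0, 0, 0, 0, 0]
-150 [0, 167, 164, 0, 0, 0, 25, 63, 63, 58, 20, 0, 0, 0, 0, 0]
-100 [0, 0, 169, 43, 0, 0, 0, 63, 35, 65, 0, 0, 0, 0, 0, 0]
-50 [168, 169, 167, 168, 0, 0, 0, 35, 33, 0, 0, 0, 0, 0, 0, 0]
0 [167, 116, 124, 169, 116, 0, 0, 36, 38, 0, 0, 0, 0, 0, 0, 0]
50 [164, 119, 0, 0, 116, 112, 20, 22, 37, 0, 0, 0, 0, 0, 0, 0]
100 [168, 107, 109, 107, 115, 116, 0, 23, 25, 0, 0, 0, 0, 0, 0, 0]
150 [168, 90, 107, 106, 114, 114, 0, 0, 0, 0, 0, 0, 0, 0, 0, 0]
scene0
-250 [169, 169, 41, 0, 0, 0, 0, 0, 0, 0, 0, 0, 0, 0, 0, 0]
-200 [0, 168, 61, 0, 0, 0, 20, 25, 0, 29, 24, 0, 0, 0, 0, 0]
-150 [0, 169, 168, 0, 0, 0, 28, 60, 67, 63, 23, 0, 0, 0, 0, 0]
-100 [0, 146, 169, 139, 0, 0, 0, 67, 38, 65, 0, 0, 0, 0, 0, 0]
-50 [0, 0, 168, 167, 0, 0, 0, 33, 33, 0, 0, 0, 0, 0, 0, 0]
0 [167, 126, 161, 159, 115, 0, 0, 38, 38, 0, 0, 0, 0, 0, 0, 0]
50 [122, 0, 104, 105, 113, 119, 0, 24, 23, 0, 0, 0, 0, 0, 0, 0]
100 [166, 116, 106, 108, 105, 115, 0, 25, 23, 0, 0, 0, 0, 0, 0, 0]
150 [169, 0, 108, 108, 116, 114, 0, 0, 0, 0, 0, 0, 0, 0, 0, 0]
```

Call:
carry_out --deltas '[[[0,0,0],5.775,0.83],[[0,0,0],5.775,0.83],[[-1.5,-1.22,1.0],0,0.83],[[-1.5,-1.22,1.0],0,0.83],[[-1.5,-1.22,1.0],0,0.83],[[-1.5,-1.22,1.0],0,0.83],[[-1.5,-1.22,1.0],0,0.83],[[-1.5,-1.22,1.0],0,0.83],[[0,0,0],0,0.83],[[0,0,0],0,0.83],[[0,0,0],0,0.83]]' --grip_force 15

```text
clock: 1.07
eef_pos: [460.9, -73.3, 168.0]
eef_rot: [3.141, -0.0, 1.369]
wrist_force: [-0.3, -1.0, 0.2]
finger_gap: 77.9
```

```bash
python3 - <<'E'
from h import *
from cell import manip
s=manip.read_state(); print(s['clock'],s['eef_pos'],st(s['eef_pos']),s['eef_rot'],np.rad2deg(s['eef_rot'][2]),s['finger_gap'])
snap("w1")
E
```

```text
1.0667 [460.91146529 -73.30406197 167.95539024] [-81.85  15.06 167.96] [ 3.14079260e+00 -1.22245937e-04  1.36907467e+00] 78.4422002506486 77.94683807190962
```

View pics/w1.png

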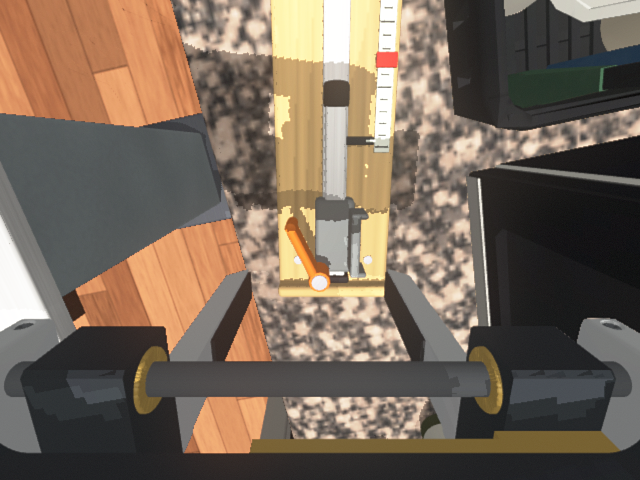

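The stand is now upright in the view: lever is at (293,225)-(319,283), wall at (357,245), pointer tip at (372,141), red mark at (386,59).

```bash
python3 - <<'E'
from h import *
crop("w1",270,420,40,160,5,"c3"); crop("w1",270,420,185,305,5,"c4")
z=load("w1"); p=z['p'].astype(int)
m=(p[...,0]>150)&(p[...,1]<70)&(p[...,2]<70); m[100:]=0;m[:,:360]=0;m[:,410:]=0
v,u=np.where(m); print("mark",u.mean(),v.mean(),u.min(),u.max(),v.min(),v.max(),st(atz(z,u.mean(),v.mean(),17)))
E
```

```text
<stdin>:5: RuntimeWarning: Mean of empty slice.
  ret = ret.dtype.type(ret / rcount)
Traceback (most recent call last):
ValueError: zero-size array to reduction operation minimum which has no identity
```

View pics/c3.png

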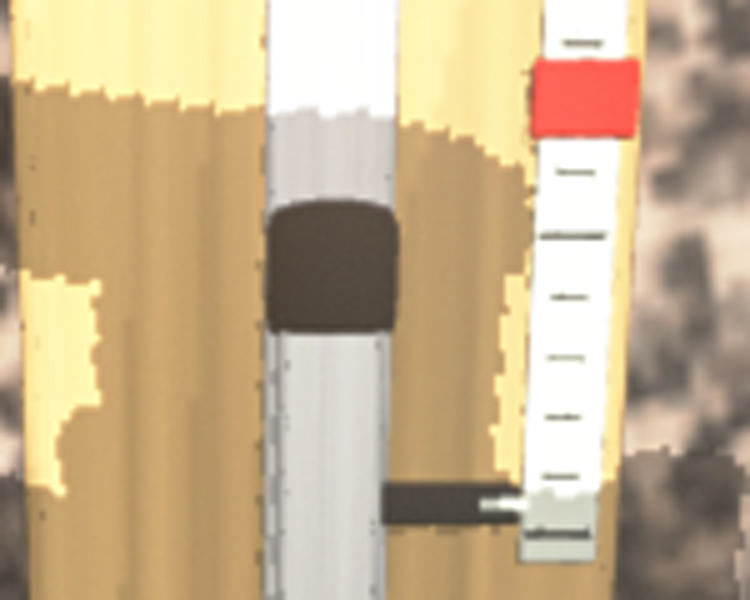

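View pics/c4.png

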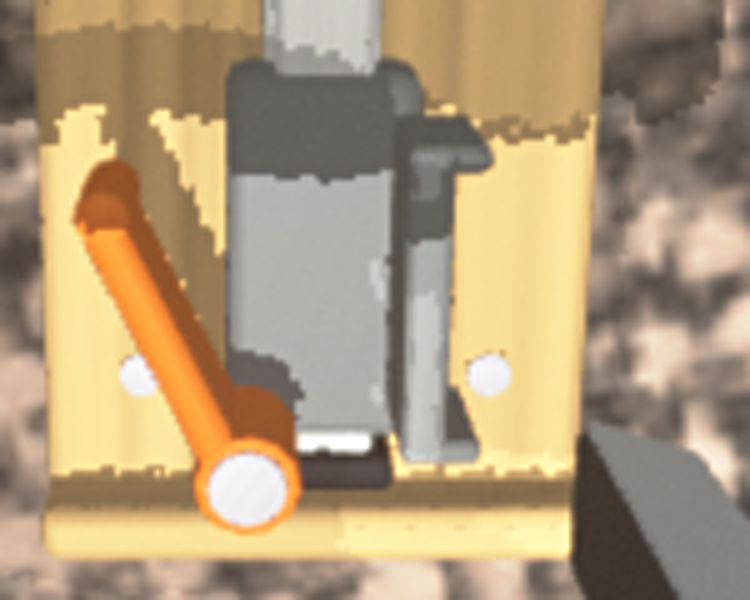

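```bash
python3 - <<'E'
from h import *
z=load("w1"); 
a=lambda x,y,h:st(atz(z,270+x/5-.4,40+y/5-.4,h)); b=lambda x,y,h:st(atz(z,270+x/5-.4,185+y/5-.4,h))
print("mark",a(585,97,17),"edges",a(585,59,17),a(585,137,17),"ptr mid",a(515,503,27.5))
print("foot",a(332,200,36))
for q in ((425,458),(445,300),(490,160),(462,455),(430,150)): print("wall",b(*q,64), st(dep(z,270+q[0]/5,185+q[1]/5)))
print("lever pivot",b(247,490,64),"tip",b(105,200,63))
print("board edges",a(10,100,10),a(640,100,10))
E
```

```text
mark [ 65.58 -42.66  17.  ] edges [ 71.3  -42.34  17.  ] [ 59.49 -43.01  17.  ] ptr mid [  0.05 -32.22  27.5 ]
foot [46.4   0.54 36.  ]
wall [-110.92  -16.19   64.  ] [-112.01  -16.76   62.25]
wall [-82.96 -18.62  64.  ] [-83.56 -19.07  63.17]
wall [-59.41 -25.06  64.  ] [-60.17 -25.71  61.98]
wall [-110.37  -22.44   64.  ] [-111.2   -22.96   62.86]
wall [-57.78 -15.35  64.  ] [-58.1  -15.67  64.04]
lever pivot [-116.79   13.94   64.  ] tip [-66.31  37.13  63.  ]
board edges [66.61 54.76 10.  ] [ 66.7  -53.46  10.  ]
```

Call:
carry_out --deltas '[[[0,0,1.5],0,0.83],[[0,0,1.5],0,0.83],[[0,0,1.5],0,0.83],[[0,0,1.5],0,0.83],[[0,0,1.5],0,0.83],[[0,0,0.8],0,0.83],[[0,0,0.8],0,0.83],[[0,0,0.8],0,0.83],[[0,0,0.6],0,0.83],[[0,0,0.6],0,0.83],[[0,0,0],0,0.83],[[0,0,0],0,0.83],[[0,0,0],0,0.83]]'

```text
clock: 2.2
eef_pos: [460.5, -73.6, 56.8]
eef_rot: [3.141, 0.0, 1.369]
wrist_force: [-1.6, -0.7, 0.4]
finger_gap: 77.9
```

```bash
python3 - <<'E'
from h import *
from cell import manip
s=manip.read_state(); print(s['clock'],st(s['eef_pos']),s['wrist_force'],s['moment'],s['finger_gap'])
snap("w2"); crop("w2",200,480,80,340,2.8,"c5")
E
```

```text
2.2 [-82.2   15.41  56.81] [-1.55050658 -0.69656317  0.36751683] [ 0.00513965  0.02557991 -0.01749701] 77.91172352412909
```

View pics/c5.png

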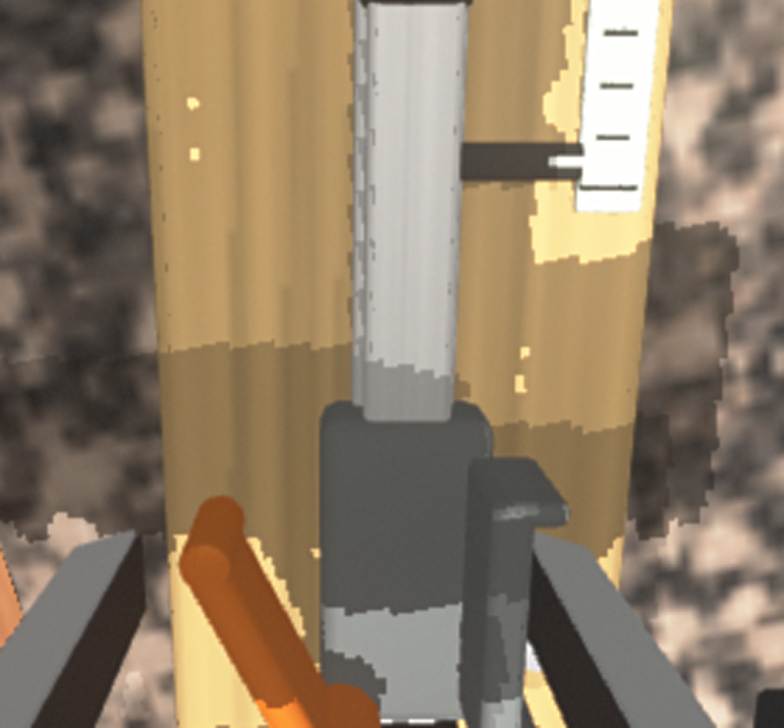

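The right finger stands between the wall's ribs, just below the +x rib at about (540,510) in the crop, clear of the lever on the left.

Call:
carry_out --deltas '[[[0,-0.12,0],0,0.83],[[0,-0.13,0],0,0.83],[[0.3,0,0],0,0.83],[[0.3,0,0],0,0.83],[[0.2,0,0],0,0.83],[[0.2,0,0],0,0.83],[[0.2,0,0],0,0.83],[[0.2,0,0],0,0.83],[[0.2,0,0],0,0.83],[[0.2,0,0],0,0.83],[[0.2,0,0],0,0.83],[[0.2,0,0],0,0.83],[[0,0,0],0,0.83],[[0,0,0],0,0.83]]'

```text
clock: 3.42
eef_pos: [462.3, -51.4, 56.5]
eef_rot: [3.142, -0.0, 1.369]
wrist_force: [0.3, -1.6, 1.3]
finger_gap: 78.2
```

```bash
python3 - <<'E'
from h import *
from cell import manip
s=manip.read_state(); f=s['wrist_force']; print(s['clock'],st(s['eef_pos']),f,f[:2]@EX,f[:2]@EY,s['moment'],s['finger_gap'])
snap("w3"); crop("w3",200,480,80,340,2.8,"c6")
E
```

```text
3.4167 [-60.09  18.13  56.47] [ 0.32844018 -1.60904675  1.30926534] -1.5107028397426427 -0.6439575598883996 [-0.38750253  0.06374172 -0.11630746] 78.16751380134234
```

View pics/c6.png

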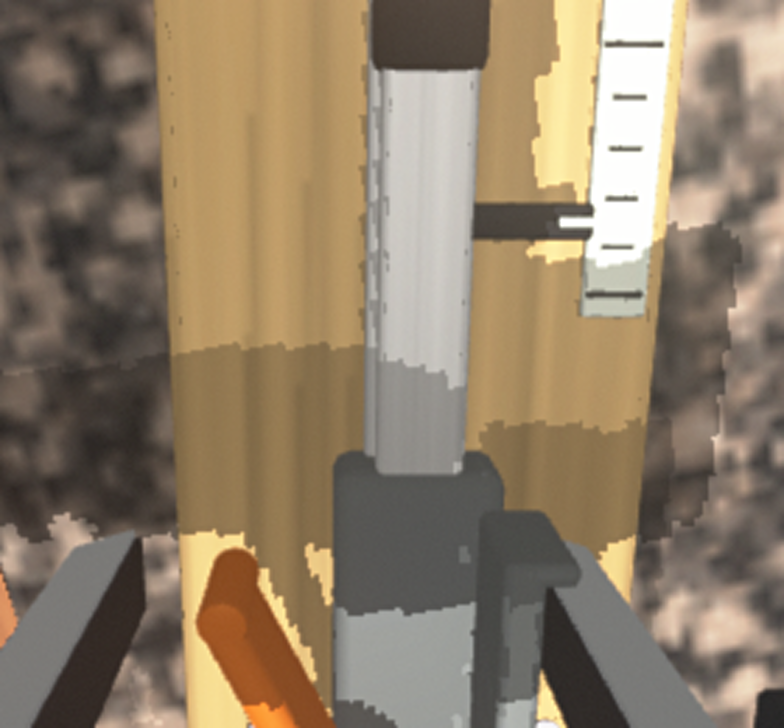

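The finger is now pushing on the rib; the pointer is at about (590,221) in the crop, between the first and second ticks. The lever is open. I'll continue sliding.

Call:
carry_out --deltas '[[[0.3,0,0],0,0.83],[[0.3,0,0],0,0.83],[[0.3,0,0],0,0.83],[[0.3,0,0],0,0.83],[[0.3,0,0],0,0.83],[[0.3,0,0],0,0.83],[[0.3,0,0],0,0.83],[[0.3,0,0],0,0.83],[[0.3,0,0],0,0.83],[[0.3,0,0],0,0.83],[[0.3,0,0],0,0.83],[[0.3,0,0],0,0.83],[[0.3,0,0],0,0.83],[[0.3,0,0],0,0.83],[[0.3,0,0],0,0.83],[[0.2,0,0],0,0.83],[[0.1,0,0],0,0.83],[[0,0,0],0,0.83],[[0,0,0],0,0.83],[[0,0,0],0,0.83]]'

```text
clock: 5.13
eef_pos: [471.8, -4.5, 56.4]
eef_rot: [3.142, -0.0, 1.369]
wrist_force: [1.2, -3.0, 0.1]
finger_gap: 77.7
```

```bash
python3 - <<'E'
from h import *
from cell import manip
s=manip.read_state(); f=s['wrist_force']; print(s['clock'],st(s['eef_pos']),f,f[:2]@EX,f[:2]@EY,s['moment'],s['finger_gap'])
snap("w4"); crop("w4",200,480,80,340,2.8,"c7"); crop("w4",370,430,110,170,10,"c8")
E
```

```text
5.1333 [-12.25  18.13  56.44] [ 1.20474205 -3.00484308  0.11133029] -2.7027789863360243 -1.7819851581518644 [-0.46243402 -0.21735261 -0.10243432] 77.67241863845972
```

View pics/c7.png

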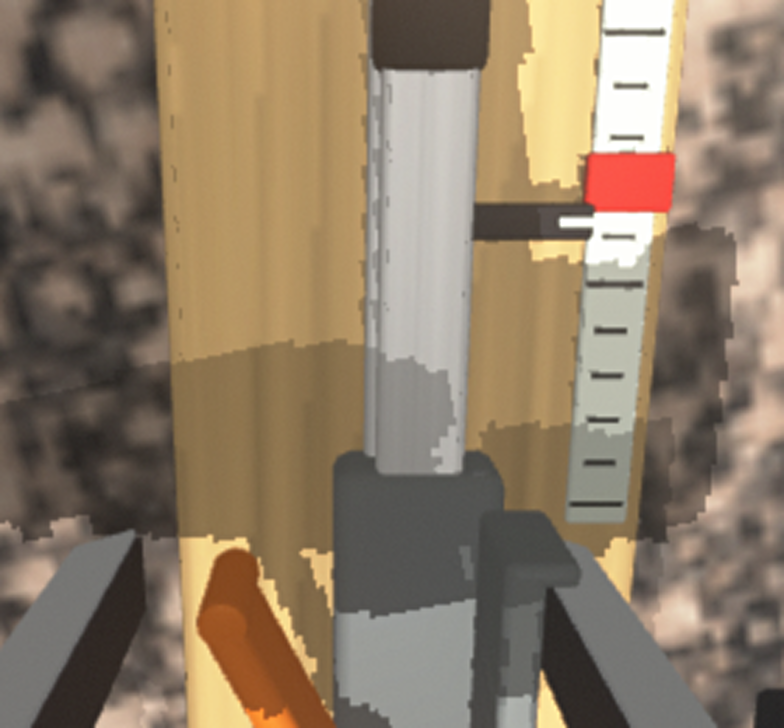

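View pics/c8.png

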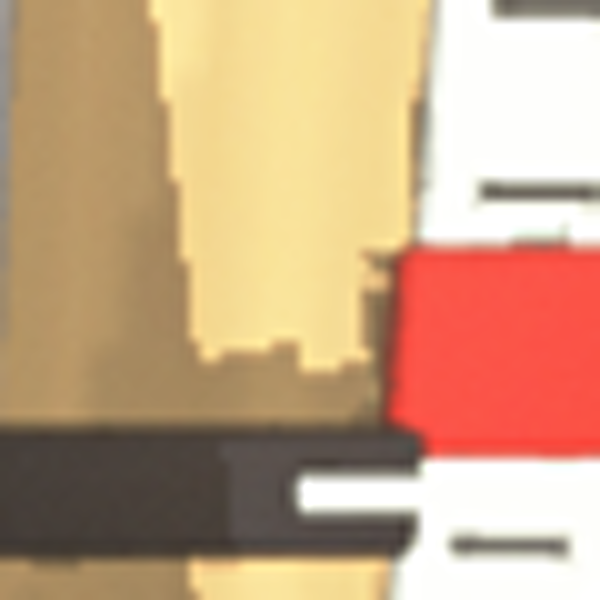

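```bash
cat >> h.py <<'E'
def mp(z,u0,v0,s,pt,e1,e2):
    q=lambda a,b,h:st(atz(z,u0+(a+.5)/s-.5,v0+(b+.5)/s-.5,h))
    P=q(*pt,27.5);A=q(*e1,17);B=q(*e2,17)
    print("eye",st(z['eye']),"ptr",P,"mark edges",A,B,"len",A[0]-B[0],"mid",(A[0]+B[0])/2,"to go",(A[0]+B[0])/2-P[0])
E
python3 - <<'E'
from h import *
z=load("w4"); mp(z,370,110,10,(400,494),(500,247),(500,455))
p=z['p'][:,:].astype(int); m=(p[...,0]>180)&(p[...,1]<110)&(p[...,2]<110); m[180:]=0;m[:100]=0;m[:,:390]=0;m[:,450:]=0
v,u=np.where(m);print(u.mean(),v.mean(),u.min(),u.max(),v.min(),v.max(),st(atz(z,u.mean(),v.mean(),17)), st(dep(z,u.mean(),v.mean())), st(dep(z,408,159)))
for y in (100,80): print(st(atz(z,408,110+49.4-.45,27.5)))
E
```

```text
eye [ 65.79  18.32 213.09] ptr [ 58.4 -31.9  27.5] mark edges [ 71.61 -39.37  17.  ] [ 60.17 -40.34  17.  ] len 11.439999999999998 mid 65.89 to go 7.490000000000002
424.89210950080513 144.5024154589372 409 440 134 155 [ 66.02 -42.89  17.  ] [ 66.02 -43.16  16.16] [ 58.39 -30.93  27.99]
[ 58.4  -31.06  27.5 ]
[ 58.4  -31.06  27.5 ]
```

The white pointer line is at (400,494) and red spans rows 247-455 in the 10x crop, so about 7.5 mm is left.

Call:
carry_out --deltas '[[[0.2,0,0],0,0.83],[[0.2,0,0],0,0.83],[[0.15,0,0],0,0.83],[[0.1,0,0],0,0.83],[[0.1,0,0],0,0.83],[[0,0,0],0,0.83],[[0,0,0],0,0.83],[[0,0,0],0,0.83]]'

```text
clock: 5.85
eef_pos: [473.3, 2.9, 56.4]
eef_rot: [-3.142, -0.0, 1.369]
wrist_force: [-0.4, -2.1, 0.3]
finger_gap: 78.2
```

```bash
python3 - <<'E'
from h import *
from cell import manip
s=manip.read_state(); f=s['wrist_force']; print(s['clock'],st(s['eef_pos']),f[:2]@EX,f[:2]@EY,s['moment'],s['finger_gap'])
z=snap("w5"); crop("w5",370,430,110,170,10,"c9"); crop("w5",200,480,80,340,2.8,"c10")
E
```

```text
5.85 [-4.67 18.2  56.43] -2.1711092455472087 -0.0024710647250502375 [-0.46726418 -0.2103974  -0.14367594] 78.20203076518415
```

View pics/c9.png

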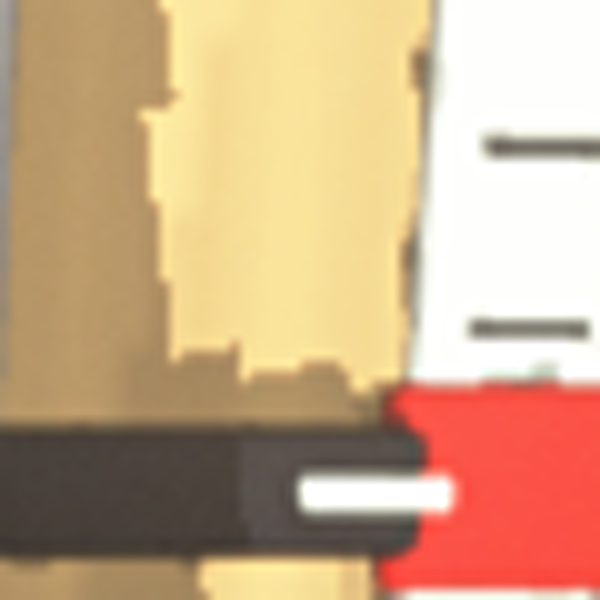

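View pics/c10.png

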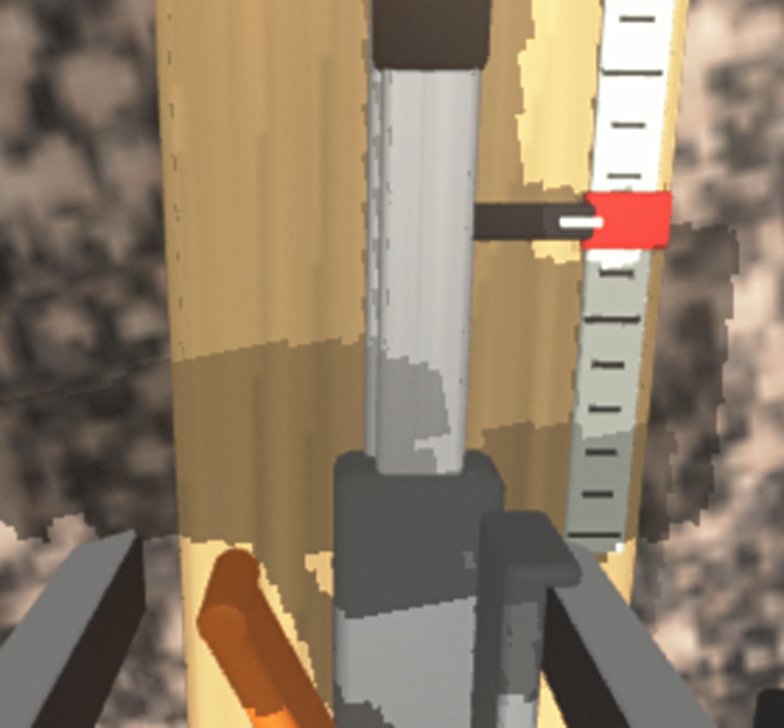

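```bash
python3 - <<'E'
from h import *
z=load("w5"); mp(z,370,110,10,(400,494),(520,385),(520,589))
E
```

```text
eye [ 73.35  18.38 213.06] ptr [ 65.97 -31.79  27.5 ] mark edges [ 71.63 -41.04  17.  ] [ 60.18 -42.02  17.  ] len 11.449999999999996 mid 65.905 to go -0.06499999999999773
```

The pointer is within 0.1 mm of the mark's middle, with the lever still open. Now I'll close in stages, shifting the tool so the wall finger stays put.

Call:
carry_out --deltas '[[[0,0.2,0],0,0.788],[[0,0.2,0],0,0.745],[[0,0.2,0],0,0.703],[[0,0.2,0],0,0.66],[[0,0,0],0,0.66],[[0,0,0],0,0.66]]'

```text
clock: 6.4
eef_pos: [481.1, 1.3, 56.3]
eef_rot: [-3.141, -0.0, 1.369]
wrist_force: [-1.7, -1.1, -1.4]
finger_gap: 62.1
```

```bash
cat > s.py <<'E'
from h import *
from cell import manip
s=manip.read_state(); f=s['wrist_force']; p=st(s['eef_pos']); g=s['finger_gap']; print(s['clock'],p,"F",f[:2]@EX,f[:2]@EY,f[2],s['moment'],"gap",g,"fingers y",p[1]-g/2,p[1]+g/2)
E
python3 s.py
```

```text
6.4 [-4.73 10.18 56.29] F -1.4009577233808614 1.4265007737242192 -1.4048939729129581 [-0.4172475   0.1621203  -0.29799079] gap 62.14830182972047 fingers y -20.894150914860234 41.25415091486023
```

Call:
carry_out --deltas '[[[0,0.1,0],0,0.64],[[0,0.1,0],0,0.617],[[0,0.1,0],0,0.596],[[0,0.1,0],0,0.575],[[0,0.1,0],0,0.553],[[0,0,0],0,0.553],[[0,0,0],0,0.553]]'

```text
clock: 6.98
eef_pos: [485.9, 0.3, 56.3]
eef_rot: [-3.141, 0.0, 1.369]
wrist_force: [-4.1, -1.1, -0.7]
finger_gap: 52.2
```

```bash
python3 s.py; python3 - <<'E'
from h import *
z=snap("w6"); crop("w6",370,430,110,170,10,"c11"); crop("w6",200,480,80,340,2.8,"c12")
E
```

```text
6.9833 [-4.7   5.34 56.29] F -1.9445131163847162 3.79662956539506 -0.7221705304509647 [-0.28846714  0.77903892 -0.29754194] gap 52.22981888030998 fingers y -20.77490944015499 31.45490944015499
```

View pics/c12.png

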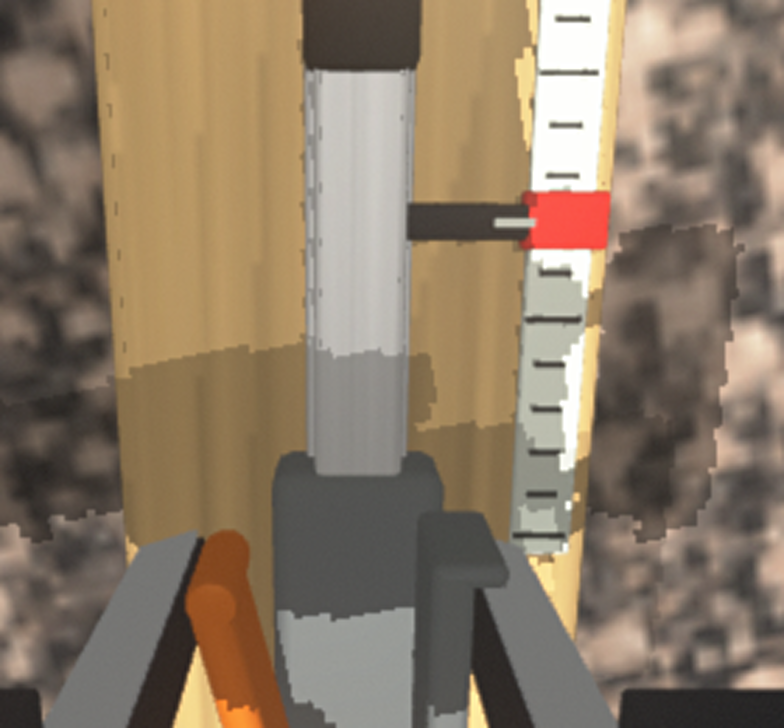

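View pics/c11.png

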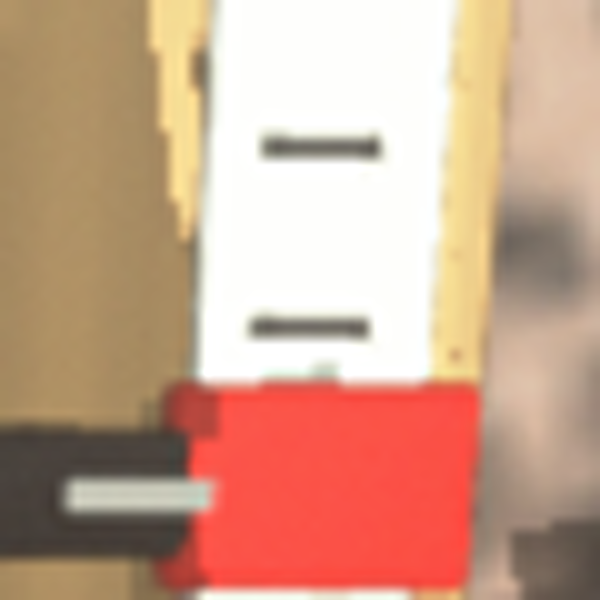

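Lever is partly shut, with the pointer (row 495) still centred on red (385-588). Continuing.

Call:
carry_out --deltas '[[[0,0.1,0],0,0.532],[[0,0.1,0],0,0.511],[[0,0.1,0],0,0.49],[[0,0.1,0],0,0.468],[[0,0.05,0],0,0.452],[[0,0,0],0,0.452],[[0,0,0],0,0.452]]'

```text
clock: 7.62
eef_pos: [490.4, -0.6, 56.3]
eef_rot: [-3.141, 0.0, 1.369]
wrist_force: [-2.8, -2.7, -3.9]
finger_gap: 42.9
```

```bash
python3 s.py
```

```text
7.6167 [-4.71  0.69 56.29] F -3.194740843729212 2.162798839648196 -3.9391383589517703 [-0.36171376  0.58739679 -0.34594669] gap 42.85584725306692 fingers y -20.73792362653346 22.11792362653346
```

Call:
carry_out --deltas '[[[0,0.05,0],0,0.44],[[0,0.05,0],0,0.43],[[0,0.04,0],0,0.42],[[0,0,0],0,0.41],[[0,0,0],0,0.4],[[0,0,0],0,0.39],[[0,0,0],0,0.38],[[0,0,0],0,0.38]]'

```text
clock: 8.28
eef_pos: [491.7, -0.9, 56.3]
eef_rot: [-3.141, 0.0, 1.369]
wrist_force: [-4.9, -2.5, -3.3]
finger_gap: 39.7
```

```bash
python3 s.py;  python3 - <<'E'
from h import *
z=snap("w7"); crop("w7",345,405,110,170,10,"c13"); crop("w7",170,450,80,340,2.8,"c14")
E
```

```text
8.2833 [-4.72 -0.58 56.34] F -3.4255894294113602 4.342180737825283 -3.317259486486546 [-0.26589726  0.97511695 -0.34970065] gap 39.712955215252315 fingers y -20.436477607626156 19.27647760762616
```

View pics/c13.png

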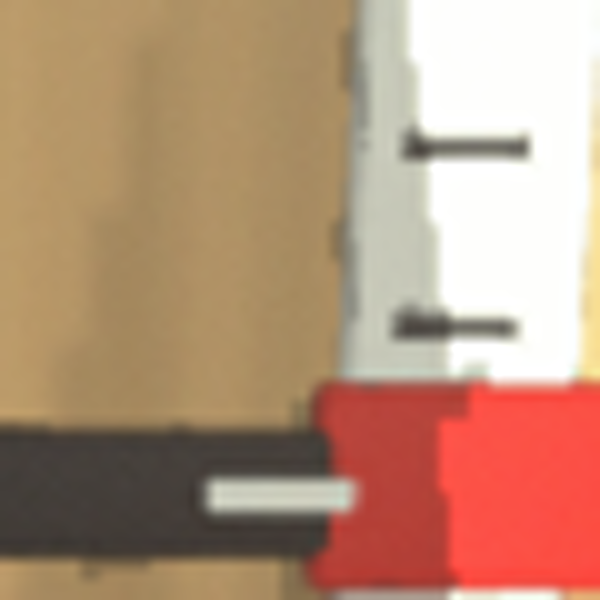

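View pics/c14.png

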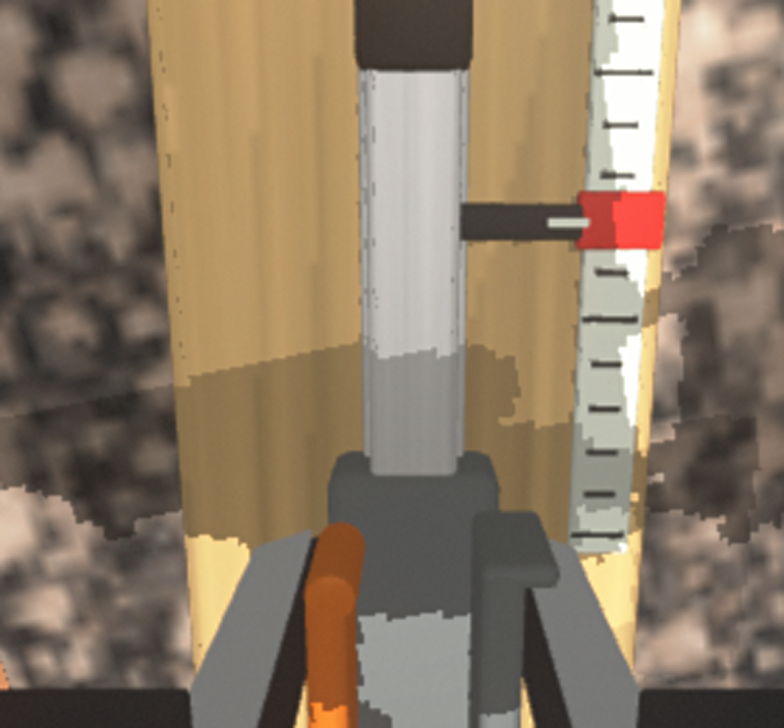

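Lever arm is now parallel to the wall and both fingers are seated; the pointer line (row 495) is at the middle of red (385-588). I'll settle, ease the side load slightly, and recheck.

Call:
carry_out --deltas '[[[0,-0.03,0],0,0.37],[[0,0,0],0,0.36],[[0,0,0],0,0.36],[[0,0,0],0,0.36],[[0,0,0],0,0.36],[[0,0,0],0,0.36]]'

```text
clock: 8.83
eef_pos: [491.6, -0.9, 56.4]
eef_rot: [3.141, 0.0, 1.369]
wrist_force: [-0.9, -3.4, -9.1]
finger_gap: 39.1
```

```bash
python3 s.py;  python3 - <<'E'
from h import *
z=snap("w8"); crop("w8",345,405,110,170,10,"c15"); crop("w8",170,450,80,340,2.8,"c16"); mp(z,345,110,10,(330,496),(450,384),(450,588))
# lever top direction: depth points z>55
v,u=np.mgrid[255:345,270:310]; p=z['p'].astype(int)
o=[(a,b) for a,b in zip(u.ravel(),v.ravel()) if p[b,a,0]>120 and p[b,a,0]-p[b,a,2]>80]
P=np.array([st(dep(z,a,b)) for a,b in o]); P=P[(P[:,2]>59)&(P[:,2]<66)]; print(len(P)); 
if len(P)>10: print(np.polyfit(P[:,0],P[:,1],1),P.min(0),P.max(0))
E
```

```text
8.8333 [-4.73 -0.52 56.37] F -3.5173074514302867 0.21934850482854532 -9.117481531801864 [-0.4178309   0.30169642 -0.35979601] gap 39.147659262446645 fingers y -20.093829631223322 19.053829631223323
eye [ 73.32  -0.3  212.98] ptr [ 65.81 -33.03  27.5 ] mark edges [ 71.63 -41.43  17.  ] [ 60.18 -42.12  17.  ] len 11.449999999999996 mid 65.905 to go 0.09499999999999886
953
[-0.03341054 14.86896722] [-28.17  10.06  59.03] [ 7.23 19.79 64.43]
```

View pics/c15.png

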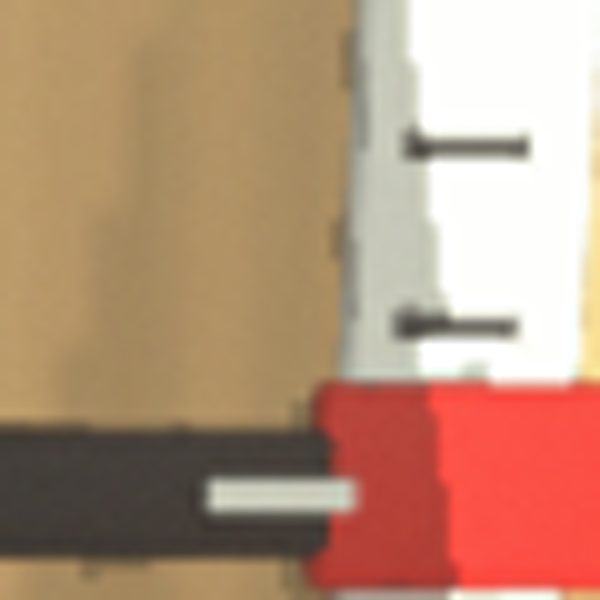

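View pics/w8.png

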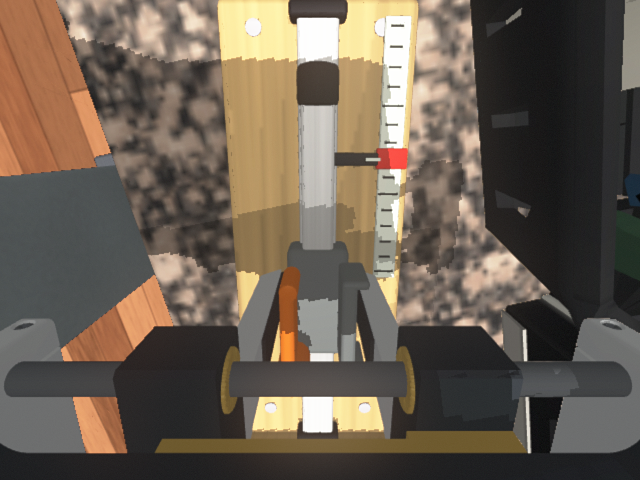

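Scene view confirms the gripper clear of rack and jars. The vertical force grew to -9 N, so I'll watch whether it settles.

Call:
carry_out --deltas '[[[0,0,0.03],0,0.36],[[0,0,0],0,0.36],[[0,0,0],0,0.36],[[0,0,0],0,0.36],[[0,0,0],0,0.36],[[0,0,0],0,0.36]]'

```text
clock: 9.38
eef_pos: [491.6, -0.8, 56.3]
eef_rot: [3.141, -0.0, 1.369]
wrist_force: [-3.0, -2.4, -2.0]
finger_gap: 39.6
```

```bash
python3 s.py
```

```text
9.3833 [-4.68 -0.52 56.31] F -2.990605112957629 2.42765703896434 -1.9779897772169739 [-0.37278322  0.72188504 -0.36853527] gap 39.55854399558811 fingers y -20.299271997794055 19.259271997794055
```

Call:
carry_out --deltas '[[[0,0,0],0,0.36],[[0,0,0],0,0.36],[[0,0,0],0,0.36],[[0,0,0],0,0.36],[[0,0,0],0,0.36],[[0,0,0],0,0.36],[[0,0,0],0,0.36],[[0,0,0],0,0.36]]'

```text
clock: 10.05
eef_pos: [491.6, -0.8, 56.3]
eef_rot: [3.141, -0.0, 1.369]
wrist_force: [-2.6, -2.6, 3.2]
finger_gap: 39.7
```

```bash
python3 s.py;  python3 - <<'E'
from h import *
z=snap("w9"); crop("w9",345,405,110,170,10,"c17"); crop("w9",240,400,230,350,5,"c18")
E
```

```text
10.05 [-4.69 -0.55 56.3 ] F -3.1095012937875706 2.0434936351443906 3.2239114990943007 [-0.36736285  0.80179223 -0.350201  ] gap 39.697015127658254 fingers y -20.398507563829128 19.298507563829126
```

View pics/c17.png

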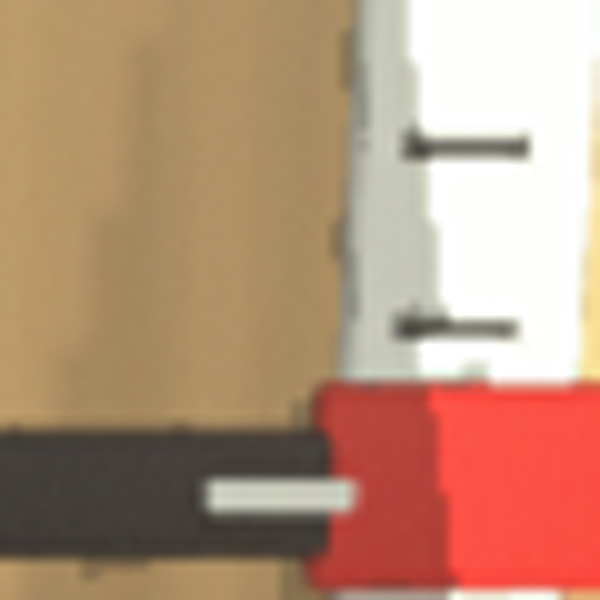

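View pics/c18.png

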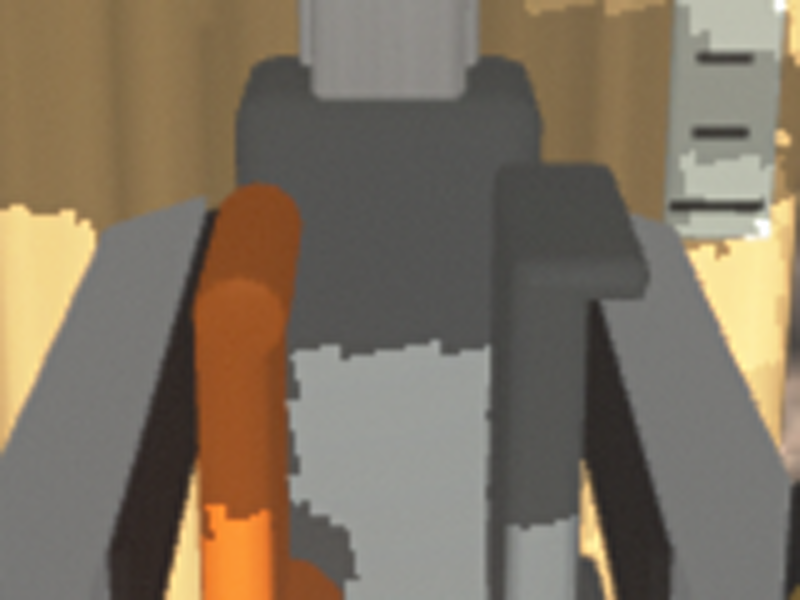

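The pointer line (row 495) is at the middle of red (384-588) and steady. Lever (x 200-290) and wall (500-590) stand parallel, pinched between the pads. Signing off.

```bash
python3 -c "
from cell import workorder
print(workorder.sign_off())"; python3 s.py
```

```text
the job is handed in; nothing more can be done
None
the job is handed in; nothing more can be done
```

The job is handed in at about 10.1 s, with the leg held on the mark and the shut lever pinched against the wall.

- **Moving the leg:** I put one finger between the wall's ribs and pushed the leg out about 66 mm, with the lever still open. I then closed the lever in stages while shifting the tool so the wall finger stayed in place. The grip force was set to 15 N throughout.
- **Pointer on mark:** The last measurement put the pointer within about 0.1 mm of the mark's middle, on a camera calibration good to about 2 mm. A picture taken about a second later looked the same. The mark still read x ≈ 65.9 mm, so it has not shifted.
- **Lever shut:** The gap settled at 39.7 mm (nominal 40 mm for wall and shut lever), and lever and wall look parallel in the pictures. A rough line fit to the lever, done on mixed points, gave a tilt of 0.03 rad; I went by the gap instead.
- **Forces:** The side force on the wrist stayed under about 5 N. The vertical force read -9 N once; after I eased the tool down 0.3 mm it read between -2 and +3 N. Finger forces on wall and lever have no direct sensor, so the 45 N limit rests on the grip setting and these readings.
- **Other things:** The gripper stayed clear of the dish rack, and I saw nothing else touched. I did not retake the scene or side pictures at the end.

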